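# A level scoop of wooden slices

## Robot

A 6-joint arm with a two-finger parallel gripper is mounted at the origin on the work surface. World frame = base frame: x ahead of the robot, y to its left, z up, the work surface at z = 0. Lengths are in mm, angles in rad, forces in N, time in s.
With the tool pointing down it reaches from about 400 to 825 mm from the base axis. Payload 7 kg.
Tool frame: the origin (TCP) lies midway between the tips of the shut fingers; the grasp point (between the pads) lies 19 mm behind it (arm.hold_point_z is the distance from the TCP to the grasp point, in mm); z points along the fingers, y is the line along which they close (so a half turn about z gives the same grasp; the last joint's range is limited). The gripper opens to 88 mm and grips with 3 to 60 N. Pads are 19 mm wide; open, the fingers measure 130 mm over their backs; the gripper's body (78 mm by 193 mm) begins 47 mm behind the grasp point.
Start: joints at [-0.937, 0.359, 0.012, 0, -1.224, -0.288], TCP at [228.764, -635.029, 226.561] pointing down, gripper open.
Joint ranges: [-3.07, 3.07], [-1.43, 2.12], [-1.02, 1.25], [-3.03, 1.67], [-3.05, -0], [-3.03, 3.03]. Speed limits (rad/s): [2.39, 2.39, 3.01, 3.14, 3.14, 3.14].

## Interface

Orientations are given as a 3x3 rotation matrix whose columns are the frame's x, y, z axes.
In Python, from rig import arm, optics gives the robot as it stands. The module is installed in compiled form; this text tells all that it offers.
- The arm moves only by the shell command python3 -m inch 'ROWS' [OPENING] [FORCE]. ROWS is JSON, a list of rows, each an object with "translation": the shift along the world's x, y, z in m, a list of three; "dr": the turn, a rotation vector about the world's x, y, z in degrees, a list of three. A call has 1 to 12 rows; each row shifts and turns the commanded pose from where the row before left it; what a row does not reach is not made up. A row lasts 1/8 s, in which the tool goes at most 62.5 mm and 10.7 degrees, less where a joint would pass 70% of its speed; a pose out of reach is approached as far as the arm can. A call is refused whole if a number of a shift passes 0.0625 or a number of a turn 10.7, either way. A call with a gripper value outside its range is refused whole. OPENING is the gripper command: -1 is fully open, 1 is shut, values between are in proportion, set as the call begins (- or left out, the last holds). The fingers move at their own pace and stop on an object; FORCE is the grip in N (left out, the last holds). Time passes only in rows, so rows that do not move let the fingers close. It gives the time, the measured TCP pose, the force, the opening and the grip force at its end, in the units of the state.
- arm.get_obs(): the state, without advancing time (a new reading comes with each control period).
- optics.read_camera(name): name is "scene" or "top"; returns (picture, depth): 384x512x3 uint8, red, green, blue; 384x512 float32, mm along the optical axis (not along the pixel's ray), 0 where there is no reading.
- optics.get_calibration(name): a dict with "intrinsics" (3x3 intrinsics, pixels), "R" (3x3) and "t" (3): a world point X has camera coordinates R X + t. Camera axes: x right, y down, z forward; pixel columns grow to the right and rows downward; lengths in mm; the calibration is good to about 2 mm. A picture is of the moment at which its call begins. get_calibration takes no time and is no camera call.
- arm.job_done(): hands the job in; it is judged then, once.
Trained networks look in the newest picture that a camera, given by its name, has taken for a name from the list of things; names that differ only in an ending like _2 or _b are one class to them, and where a whole thing is asked for, a point or a joint stands for the part that bears it (a point fixed in the world has none). Each returns a list of dicts, best first, with "conf" (0 to 1); they miss things now and then, are a little off and sometimes report something else, mostly with a low value. They report only what shows in the picture. A call takes as long as a camera call. They do not tell look-alikes from the thing itself.
- optics.trace(camera, target): "pixels" (384x512 bool, what is visible of it) and "centre" ([column, row] in pixels, amid what is visible of it).
The state is a dict: "clock": time; "joints": joint angles; "qvel": joint speeds; "joint_torque": joint torques, N m; "tcp_pos": TCP position; "eef_rot": TCP orientation; "contact_force": force on the tool from outside, world axes, zero at the start; "ft_torque": the same for the moment, N m; "gripper_width": opening from 0.0 (shut) to 1.0 (fully open); "finger_force": force on a finger pad.
Only numpy, scipy, OpenCV 4.12 (cv2) and the standard library are available. Lean on these libraries where they do the work, as an engineer would, in place of code of your own. Each camera call takes 0.05 s, during which the arm holds its last target. There are 200 camera calls.

## Task

Load the slotted scoop heaped from the grey bin (at least four wooden slices in it) and draw it out with its rim close under the bin's steel bar, so that the bar strikes the excess off, back into the bin, and just the three slices that lie below the scoop's rim remain. Tip these three into the open white tub, and set the scoop back upright with its pan on the middle of its cork mat. Do not shift or tip over the tub or the other things on the table, or knock the figure that stands behind the mat.

Things in the scene. Friction and masses are not known exactly. Their poses are not given: they have to be found in the camera images.
- scoop: Slotted aluminium scoop, 170 mm long, 150 g, loose, upright dark wooden handle; starts standing on its cork mat. Origin under the middle of its pan; +x to the open mouth, z up. Pan 90 mm wide: floor top z = 2.5 mm; back wall inside at x = -42 mm, side walls inside at y = +-42.5 mm; rim z = 46 mm up to x = 15 mm, then the sides slope down to the front; no front wall.
- scoop_tip (a point): Front edge of the scoop's floor, on its underside: x = 52 mm in the scoop's frame, 1 mm thick. The floor is three flat tines; the two slots between them, y = 6 to 24 mm on either side, are open at the front.
- scoop_grip (a point): On the scoop's handle, where to hold it: x = -104 mm, z = 83 mm in the scoop's frame. The handle is an upright bar, 28 mm along x, 24 mm along y, from z = 32 to 114 mm; a neck 18 mm wide (z = 32 to 42 mm) joins it to the pan's back wall.
- scoop_bowl (a point): Middle of the scoop's pan, 40 mm above its underside (axes as the scoop).
- scoop_rim (a point): Middle of the pan at the height of its rim, 46 mm above its underside (axes as the scoop).
- bin: Grey bin fixed to the table, left or right, 140 (x) by 112 mm (y), walls 149 mm high, 5 mm thick; open on top and at its front, which faces -x (roughly the robot). Origin: centre of its underside, z up. Inside x = +-65, y = +-51 mm. At the front only a sill 32 mm high (x = -70 to -65 mm) and, from 124 mm up, the steel levelling bar; the scoop goes in between them.
- bin_ribs (a point): Middle of the tops of the bin's two ribs, 40 mm above the table. The ribs run along x from x = -25 to 65 mm in the bin's frame, at y = 11 to 19 mm on either side; the slices lie on them, clear of the floor, so that the scoop's tines slide in under the pile (pan level, underside 33 to 36 mm high, over the sill), with the ribs in its slots. The bin's floor is 4 mm thick.
- bin_bar (a point): Middle of the underside of the bin's levelling bar, 124 mm above the table, x = -65 mm in the bin's frame (axes as the bin). The bar spans the bin along y, is 10 mm deep in x and 25 mm high. A scoop drawn out level with its rim 1 to 5 mm under the bar keeps three slices; it holds the higher ones back.
- bin_middle (a point): Middle of the inside of the bin, 60 mm above the table.
- slice0: One of six equal varnished wooden slices (slippery, friction about 0.33), a disc 68 mm across and 13 mm thick, about 24 g; origin at its centre, its z along the disc's axis. At the start the six lie flat in an untidy pile on the ribs in the bin, near its far end, up to 8 mm out of line.
- slice1: One of six equal varnished wooden slices (slippery, friction about 0.33), a disc 68 mm across and 13 mm thick, about 24 g; origin at its centre, its z along the disc's axis. At the start the six lie flat in an untidy pile on the ribs in the bin, near its far end, up to 8 mm out of line.
- slice2: One of six equal varnished wooden slices (slippery, friction about 0.33), a disc 68 mm across and 13 mm thick, about 24 g; origin at its centre, its z along the disc's axis. At the start the six lie flat in an untidy pile on the ribs in the bin, near its far end, up to 8 mm out of line.
- slice3: One of six equal varnished wooden slices (slippery, friction about 0.33), a disc 68 mm across and 13 mm thick, about 24 g; origin at its centre, its z along the disc's axis. At the start the six lie flat in an untidy pile on the ribs in the bin, near its far end, up to 8 mm out of line.
- slice4: One of six equal varnished wooden slices (slippery, friction about 0.33), a disc 68 mm across and 13 mm thick, about 24 g; origin at its centre, its z along the disc's axis. At the start the six lie flat in an untidy pile on the ribs in the bin, near its far end, up to 8 mm out of line.
- slice5: One of six equal varnished wooden slices (slippery, friction about 0.33), a disc 68 mm across and 13 mm thick, about 24 g; origin at its centre, its z along the disc's axis. At the start the six lie flat in an untidy pile on the ribs in the bin, near its far end, up to 8 mm out of line.
- tub: Open round white plastic tub, 190 mm across the rim (170 mm at the foot), 75 mm high, walls and floor 4 mm, about 350 g, loose; origin at the centre of its underside. It stands on the side opposite to the bin.
- tub_middle (a point): Point on the tub's axis, 30 mm above its underside.
- mat: Cork mat, 120 mm (x) by 110 mm (y), 4 mm thick, fixed on the table; origin at the centre of its underside. At the start the scoop's pan stands on its middle, with the handle overhanging the mat's -x edge.
- figure1: Plaster and foil figure seated on a log, 261 mm high, 90 mm log, up to 140 mm across, fixed; origin under its middle. It stands beyond the mat.
- jar: Glue jar, 60 mm across, 85 mm high, loose; origin under its middle. Leave it alone.
- pot: Lidded white pot, 84 mm across, 70 mm high, loose; origin under its middle. Leave it alone.
- tape: Roll of paper tape lying flat, 90 mm across, 25 mm high, loose; origin under its middle. Leave it alone.
- log: Upright sawn log, 70 mm across, 70 mm high, loose; origin under its middle. Leave it alone.
- spatula: Spatula lying on the table, about 280 mm long, loose; origin under its middle. Leave it alone.
Not all that is in view belongs to the job. Several things look just like the scoop: the one meant starts farthest to the robot's right.

How it is judged:
By the outcome, as a careful person would: the job done as asked, in the order asked, and still so for the second after the job is handed in, with the robot touching nothing.
It also fails if it takes over 72 s, if anything falls off the work surface, if the arm or the gripper's body presses on something with over 40 N, if the wrist force passes 120 N, or if a joint passes its speed limit or range.

## Working session

There is one attempt and no reset: what is moved stays moved. The work goes in short steps, Python scripts to look and compute and a shell command to move; the robot and the scene stay as the last step left them, time stands still between calls to the robot, and variables do not carry over. Pictures are saved under pics/ and viewed, at most 11 in all, crops included, and the job is handed in when it is done.

```bash
mkdir -p pics
cat > h.py <<'E'
import numpy as np, cv2
from rig import arm, optics
def cloud(cam, d):
    c=optics.get_calibration(cam); K=np.array(c["intrinsics"]); R=np.array(c["R"]); t=np.array(c["t"]).ravel()
    v,u=np.mgrid[:d.shape[0],:d.shape[1]]
    p=np.stack([(u-K[0,2])/K[0,0]*d,(v-K[1,2])/K[1,1]*d,d],-1)
    return (p-t)@R
def save(n,im): cv2.imwrite(f"pics/{n}.png",im[...,::-1])
E
python3 - <<'E'
from h import *
ims=[]
for cam in ("top","scene"):
    im,d=optics.read_camera(cam); P=cloud(cam,d); np.savez(cam,im=im,P=P,d=d); ims.append(im)
    c=optics.get_calibration(cam); print(cam,"campos",-np.array(c["R"]).T@np.array(c["t"]).ravel())
    for n in ("scoop","bin","tub","mat","figure1","slice0","jar","pot","tape","log","spatula"):
        for r in optics.trace(cam,n)[:5]:
            m=r["pixels"]&(d>0); q=P[m]
            if len(q): print(n,round(r["conf"],2),np.round(r["centre"]),m.sum(),"lo",np.percentile(q,2,0).round(),"hi",np.percentile(q,98,0).round())
for i,im in enumerate(ims): save("s%d"%i,cv2.resize(im,(800,600),interpolation=cv2.INTER_CUBIC))
E
```

```text
top campos [ 382.11947793  -16.2332438  1380.39590889]
scoop 0.92 [266. 185.] 760 lo [466. -66.   1.] hi [625.  38. 120.]
scoop 0.78 [140. 271.] 994 lo [228. 271.  -3.] hi [337. 434. 116.]
bin 0.7 [354. 159.] 3414 lo [ 548. -351.   -1.] hi [ 715. -181.   77.]
bin 0.55 [165. 158.] 2138 lo [581. 220.   2.] hi [723. 339. 153.]
mat 0.95 [271. 181.] 556 lo [507. -76.  -1.] hi [635.  44.  10.]
figure1 0.95 [255. 104.] 1228 lo [735. -19.  19.] hi [811.  69. 260.]
figure1 0.39 [111. 214.] 474 lo [435. 417.  10.] hi [488. 469.  91.]
slice0 0.74 [164. 144.] 446 lo [638. 252. 112.] hi [700. 312. 124.]
slice0 0.54 [265. 185.] 875 lo [466. -67.   0.] hi [627.  38. 119.]
slice0 0.45 [168. 152.] 43 lo [632. 258.  66.] hi [651. 298. 100.]
slice0 0.44 [180. 146.] 74 lo [644. 249.  57.] hi [698. 265.  77.]
slice0 0.24 [165. 158.] 2166 lo [580. 220.   0.] hi [723. 340. 153.]
jar 0.8 [109. 212.] 465 lo [435. 417.  12.] hi [488. 468.  91.]
pot 0.95 [431. 210.] 808 lo [ 456. -530.    0.] hi [ 530. -439.   75.]
tape 0.56 [208.  98.] 475 lo [761. 115.   1.] hi [846. 197.  31.]
log 0.87 [307.  98.] 574 lo [ 
[... 611 characters left out ...]
   2.] hi [726. 343. 153.]
mat 0.63 [238. 214.] 356 lo [520. -71.   1.] hi [633.  45.  11.]
mat 0.29 [204. 295.] 755 lo [762. 115.   1.] hi [846. 200.  31.]
slice0 0.75 [273. 281.] 571 lo [640. 254. 112.] hi [699. 315. 124.]
jar 0.56 [378. 311.] 771 lo [440. 424.  10.] hi [492. 475.  90.]
pot 0.83 [203. 108.] 522 lo [ 460. -511.   11.] hi [ 530. -438.   77.]
pot 0.49 [238. 216.] 392 lo [518. -69.   0.] hi [635.  51.  11.]
pot 0.22 [276. 280.] 567 lo [640. 253. 112.] hi [700. 315. 124.]
tape 0.85 [200. 282.] 793 lo [760. 114.  -0.] hi [846. 200.  31.]
log 0.96 [156. 210.] 746 lo [ 781. -218.    1.] hi [847. -90.  76.]
spatula 0.17 [194. 156.] 2760 lo [ 538. -355.    2.] hi [ 713. -173.   79.]
```

View pics/s0.png

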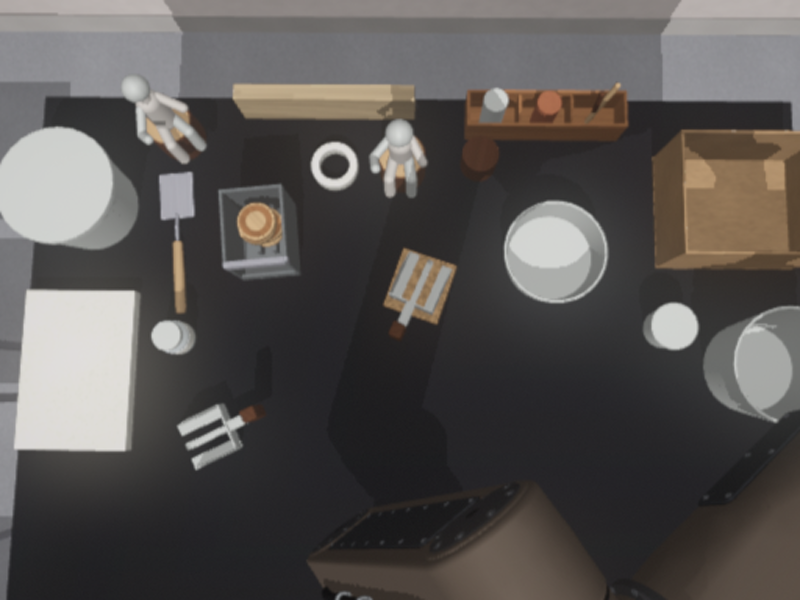

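View pics/s1.png

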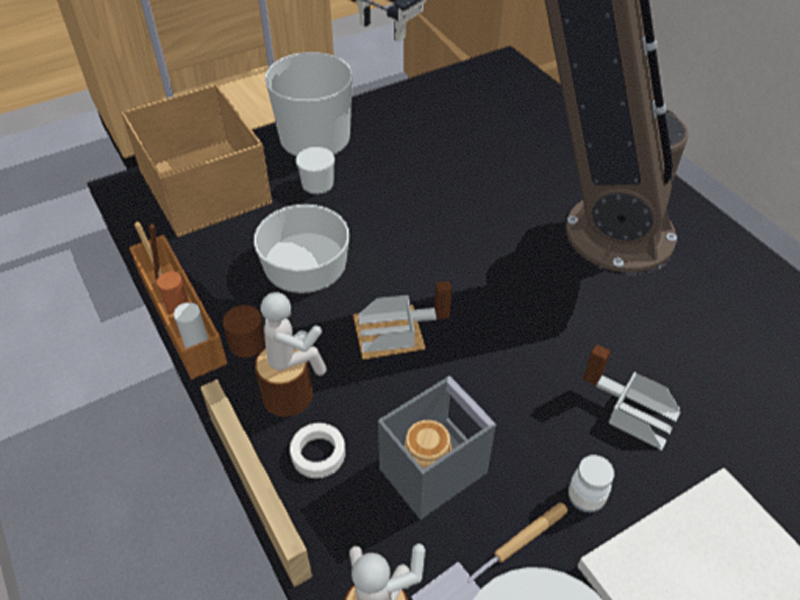

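The top view shows the right scoop on its mat at about (420,285) in the 800 px picture, the bin with its pile at (258,230), the tub at (555,250) and the figure at (400,155). The look-alike scoop is at (220,430). Next I'll fit precise poses.

Run:
```python
from h import *
def rect(q):
    (c,s,a)=cv2.minAreaRect(q[:,:2].astype(np.float32)); return np.round(c,1),np.round(s,1),round(a,2)
for cam in ("top","scene"):
    z=np.load(cam+".npz"); P=z["P"]; im=z["im"].astype(int); d=z["d"]; ok=d>0
    x,y,h=P[...,0],P[...,1],P[...,2]
    def box(a,b,c,e,f,g): return ok&(x>a)&(x<b)&(y>c)&(y<e)&(h>f)&(h<g)
    b=P[box(560,745,200,360,144,156)]; print(cam,"bin rim",len(b),rect(b),"z",np.median(b[:,2]))
    s=P[box(600,720,230,335,112,130)]; s=s[s[:,2]<126]; print("top slice",rect(s),np.median(s[:,2]))
    t=P[box(520,740,-375,-150,70,82)]; A=np.c_[2*t[:,:2],np.ones(len(t))]; r=np.linalg.lstsq(A,(t[:,:2]**2).sum(1),rcond=None)[0]
    print("tub",r[:2].round(1),np.sqrt(r[2]+r[0]**2+r[1]**2).round(1),np.median(t[:,2]))
    hd=P[box(440,540,-70,70,108,124)]; print("handle top",len(hd),rect(hd),np.median(hd[:,2]),hd.mean(0).round(1))
    rim=P[box(490,660,-100,70,46,60)]; print("scoop rim",len(rim),rect(rim),rim.mean(0).round(1))
    pan=P[box(480,660,-100,70,2,14)]; orange=(im[...,0]-im[...,2]>40)
    m=P[box(480,660,-110,80,-4,10)&orange]; print("mat",len(m),rect(m),np.median(m[:,2]))
    f=P[box(680,850,-80,100,20,280)]; print("figure",f.min(0).round(),f.max(0).round())
    top=(z["im"]);
    r=(slice(140,235),slice(130,330)) if cam=="top" else (slice(160,330),slice(200,340))
    save("c_"+cam,cv2.resize(z["im"][r],None,fx=4,fy=4,interpolation=cv2.INTER_CUBIC) if cam=="top" else cv2.resize(z["im"][r],None,fx=3.5,fy=3.5,interpolation=cv2.INTER_CUBIC))
```

```text
top bin rim 442 (array([653.6, 281.3]), array([141.2, 113.1]), 6.25) z 149.41328664008176
top slice (array([662.6, 281.1]), array([113.6, 105.9]), 3.62) 118.82475193760894
tub [ 627.6 -262.7] 92.0 74.64616074434494
handle top 86 (array([476.5,  25.6]), array([23.4, 27.6]), 65.12) 118.20472323127116 [476.   25.9 117.7]
scoop rim 111 (array([541.8,  -2.3]), array([ 90.9, 104.1]), 69.06) [535.8   2.2  49.6]
mat 638 (array([569.9, -14.4]), array([109.7, 120.4]), 71.61) 4.0508217601981285
figure [729. -22.  21.] [834.  76. 264.]
scene bin rim 664 (array([651.7, 280.7]), array([143.2, 115.7]), 5.99) z 150.3385558571595
top slice (array([659.9, 282.5]), array([104.7, 119.5]), 89.65) 119.95151514159315
tub [ 627.2 -262.8] 92.2 75.14269919844179
handle top 79 (array([476.2,  26.5]), array([26.8, 25.8]), 57.93) 119.00397425980016 [477.7  28.4 118.4]
scoop rim 180 (array([536.8,  -0.9]), array([ 96.5, 109.5]), 66.71) [535.6   0.8  50.4]
mat 387 (array([570.3, -12.1]), array([111.8, 120.3]), 71.66) 5.797233085681035
figure [730. -20.  20.] [843.  77. 265.]
```

View pics/c_top.png

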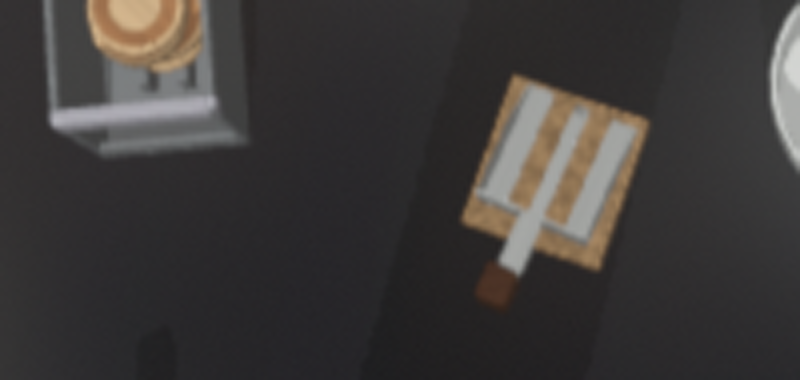

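The crop confirms it: scoop pan on the mat with its mouth toward +x/-y, and the bin bar nearly along y. The fits, cross-checked against the given sizes:

| Item | Position (x, y) mm | Yaw |
|---|---|---|
| Mat | (570, -13) | -18.4° |
| Scoop handle | (476, 26) | about -22.5° |
| Bin | (652.7, 281) | 6.1° |
| Tub | (627.4, -262.8) | – |

```bash
cat >> h.py <<'E'
from scipy.spatial.transform import Rotation as Ro
def st():
    o=arm.get_obs(); R=np.array(o["eef_rot"]); z=R[:,2]; y=R[:,1]
    print("t",round(o["clock"],2),"tcp",np.round(o["tcp_pos"],1),"yaw_y",round(np.degrees(np.arctan2(y[1],y[0])),2),"z",z.round(3),"y",y.round(3),"q",np.round(o["joints"],2),"F",np.round(o["contact_force"],1),"w",round(o["gripper_width"],3),"ff",np.round(o["finger_force"],1)); return o
E
python3 -c "
from h import *
o=st()"
```

```text
t 1.2 tcp [ 228.7 -635.   226.6] yaw_y 109.81 z [-0.  0. -1.] y [-0.339  0.941  0.   ] q [-0.94  0.36  0.01  0.   -1.22 -0.29] F [-1.  -0.3 -0.5] w 0.999 ff 0.0
```

```bash
R='{"translation":[0.0177,0.0472,0],"dr":[0,0,9.8]}'; python3 -m inch '[{"translation":[0.0177,0.0472,0],"dr":[0,0,9.8]},{"translation":[0.0177,0.0472,0],"dr":[0,0,9.8]},{"translation":[0.0177,0.0472,0],"dr":[0,0,9.8]},{"translation":[0.0177,0.0472,0],"dr":[0,0,9.8]},{"translation":[0.0177,0.0472,0],"dr":[0,0,9.8]},{"translation":[0.0177,0.0472,0],"dr":[0,0,9.8]},{"translation":[0.0177,0.0472,0],"dr":[0,0,9.8]},{"translation":[0.0177,0.0472,0],"dr":[0,0,9.8]},{"translation":[0.0177,0.0472,0],"dr":[0,0,9.8]},{"translation":[0.0177,0.0472,0],"dr":[0,0,9.8]},{"translation":[0.0177,0.0472,0],"dr":[0,0,9.8]}]' -1; python3 -c "
from h import *
st()"
```

```text
clock: 2.58
tcp_pos: [423.9, -114.2, 227.0]
eef_rot: [[0.615, -0.789, 0.001], [-0.789, -0.615, 0.0], [0.001, -0.001, -1.0]]
contact_force: [1.6, -0.7, 0.2]
gripper_width: 1.0
finger_force: 0.0
t 2.58 tcp [ 423.9 -114.2  227. ] yaw_y -142.05 z [ 0.001  0.    -1.   ] y [-0.789 -0.615 -0.001] q [ 0.19 -0.04 -0.48  0.   -1.14  0.47] F [ 1.6 -0.7  0.2] w 1.0 ff 0.0
```

```bash
python3 -m inch '[{"translation":[0.0132,0.0355,0],"dr":[0,0,7.5]},{"translation":[0.0132,0.0355,0],"dr":[0,0,7.5]},{"translation":[0.0132,0.0355,0],"dr":[0,0,7.5]},{"translation":[0.0132,0.0353,0],"dr":[0,0,7.4]},{"translation":[0,0,-0.05],"dr":[0,0,0]},{"translation":[0,0,-0.05],"dr":[0,0,0]},{"translation":[0,0,-0.04],"dr":[0,0,0]},{"translation":[0,0,-0.018],"dr":[0,0,0]},{"translation":[0,0,0],"dr":[0,0,0]}]' -1
python3 -m inch '[{"translation":[0,0,0],"dr":[0,0,0]},{"translation":[0,0,0],"dr":[0,0,0]},{"translation":[0,0,0],"dr":[0,0,0]},{"translation":[0,0,0],"dr":[0,0,0]},{"translation":[0,0,0],"dr":[0,0,0]},{"translation":[0,0,0],"dr":[0,0,0]}]' 1 60; python3 -c "
from h import *
st()"
```

```text
clock: 3.7
tcp_pos: [475.4, 25.6, 67.5]
eef_rot: [[0.924, -0.382, -0.003], [-0.382, -0.924, -0.001], [-0.002, 0.002, -1.0]]
contact_force: [-0.1, -0.1, 0.5]
gripper_width: 0.998
finger_force: 0.0
clock: 4.45
tcp_pos: [476.3, 26.0, 68.6]
eef_rot: [[0.924, -0.382, 0.0], [-0.382, -0.924, -0.0], [0.0, -0.0, -1.0]]
contact_force: [-0.2, -1.0, 0.3]
gripper_width: 0.378
finger_force: 0.0
t 4.45 tcp [476.3  26.   68.6] yaw_y -112.49 z [ 0. -0. -1.] y [-0.382 -0.924 -0.   ] q [ 0.47  0.21 -0.62  0.   -0.74  0.71] F [-0.2 -1.   0.3] w 0.378 ff 0.0
```

```bash
python3 -m inch '[{"translation":[0,0,0],"dr":[0,0,0]},{"translation":[0,0,0],"dr":[0,0,0]},{"translation":[0,0,0],"dr":[0,0,0]},{"translation":[0,0,0],"dr":[0,0,0]}]' 1 60;  python3 -m inch '[{"translation":[0,0,0.02],"dr":[0,0,0]},{"translation":[0,0,0.04],"dr":[0,0,0]},{"translation":[0,0,0.04],"dr":[0,0,0]},{"translation":[0,0,0],"dr":[0,0,0]}]' 1 60; python3 -c "
from h import *
st()
for cam in ('top','scene'):
    im,d=optics.read_camera(cam); P=cloud(cam,d); np.savez(cam+'2',im=im,P=P,d=d)
    x,y,h=[P[...,i] for i in range(3)]
    m=(d>0)&(x>500)&(x<670)&(y>-110)&(y<60)&(h>85)&(h<165)
    q=P[m]; print(cam,m.sum(),'z pct',np.percentile(q[:,2],[2,25,50,75,98]).round(1))
    c,s,a=cv2.minAreaRect(q[:,:2].astype(np.float32)); print(c,s,a)
    # floor points in tool-yaw frame
    a=np.radians(-22.5); f=np.c_[np.cos(a)*(q[:,0]-476.2)+np.sin(a)*(q[:,1]-26),-np.sin(a)*(q[:,0]-476.2)+np.cos(a)*(q[:,1]-26),q[:,2]]
    print('local lo',np.percentile(f,1,0).round(1),'hi',np.percentile(f,99,0).round(1))
    fl=f[(f[:,0]>75)&(f[:,0]<150)&(f[:,2]<120)]; A=np.c_[fl[:,:2],np.ones(len(fl))]; k=np.linalg.lstsq(A,fl[:,2],rcond=None)[0]; print('floor plane',len(fl),k.round(4),'z at pan',(k@[104,0,1]).round(1))
save('lift',cv2.resize(np.load('scene2.npz')['im'][120:300,180:420],None,fx=3.3,fy=3.3))
"
```

```text
clock: 4.95
tcp_pos: [476.2, 25.9, 68.5]
eef_rot: [[0.924, -0.382, -0.0], [-0.382, -0.924, -0.0], [-0.0, 0.0, -1.0]]
contact_force: [0.4, 0.1, 0.0]
gripper_width: 0.275
finger_force: 59.9
clock: 5.45
tcp_pos: [478.1, 26.7, 171.5]
eef_rot: [[0.924, -0.382, 0.006], [-0.382, -0.924, 0.002], [0.004, -0.004, -1.0]]
contact_force: [-0.4, 0.1, -1.2]
gripper_width: 0.271
finger_force: 59.9
t 5.45 tcp [478.1  26.7 171.5] yaw_y -112.46 z [ 0.006  0.002 -1.   ] y [-0.382 -0.924 -0.004] q [ 0.47  0.08 -0.49  0.   -1.    0.71] F [-0.4  0.1 -1.2] w 0.271 ff 59.9
top 407 z pct [104.5 108.6 110.5 113.2 155.2]
(577.6906127929688, -14.561145782470703) (89.72245025634766, 98.16270446777344) 67.66476440429688
local lo [ 60.8 -43.3 103.4] hi [156.9  45.3 155.5]
floor plane 286 [-2.000000e-03 -0.000000e+00  1.104889e+02] z at pan 110.3
scene 1076 z pct [106.3 111.1 123.7 142.5 154.2]
(557.7918701171875, -7.965065002441406) (97.87303924560547, 134.1432647705078) 67.1864242553711
local lo [ 29.  -47.3 105.6] hi [153.3  47.1 155. ]
floor plane 375 [-4.80000e-03  1.94000e-02  1.12152e+02] z at pan 111.7
```

View pics/lift.png

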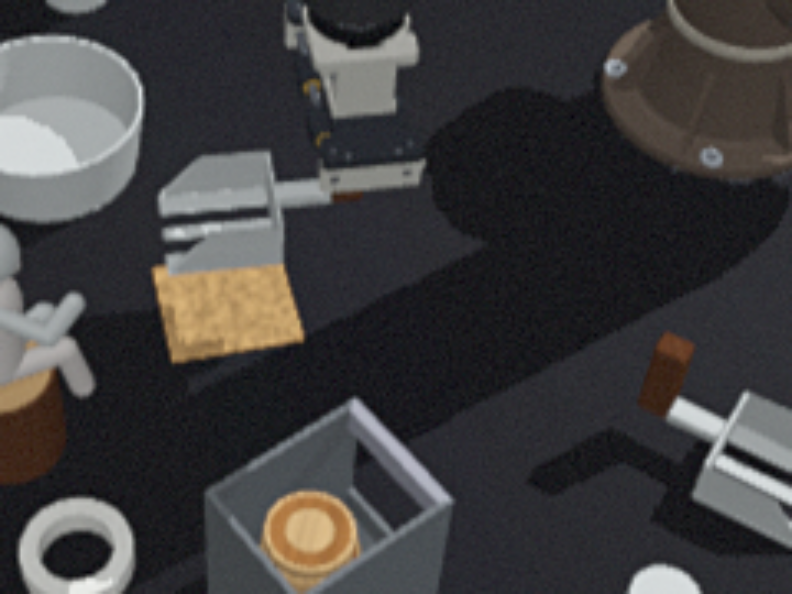

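The lift went well: the scoop is level and in line with the tool, its pan about 104 mm ahead of the TCP, its underside at TCP z − 64.6. Next is the pose in front of the bin.

```bash
python3 -m inch '[{"translation":[-0.019,0.031,0],"dr":[0,0,7.15]},{"translation":[-0.019,0.031,0],"dr":[0,0,7.15]},{"translation":[-0.019,0.031,0],"dr":[0,0,7.15]},{"translation":[-0.019,0.031,0],"dr":[0,0,7.15]},{"translation":[0.002,0.0262,0],"dr":[0,0,0]},{"translation":[0.002,0.0262,0],"dr":[0,0,0]},{"translation":[0.002,0.0262,0],"dr":[0,0,0]},{"translation":[0.002,0.0262,0],"dr":[0,0,0]},{"translation":[0,0,-0.025],"dr":[0,0,0]},{"translation":[0,0,-0.025],"dr":[0,0,0]},{"translation":[0,0,-0.0195],"dr":[0,0,0]},{"translation":[0,0,0],"dr":[0,0,0]}]' 1 60; python3 -c "
from h import *
im,d=optics.read_camera('scene')
st()
ex=np.array([.9943,.1063]); ey=np.array([-.1063,.9943]); c=np.array([652.7,281])
for cam in ('top','scene'):
    im,d=optics.read_camera(cam); P=cloud(cam,d); np.savez(cam+'3',im=im,P=P,d=d)
    bx=(P[...,:2]-c)@ex; by=(P[...,:2]-c)@ey; h=P[...,2]
    m=(d>0)&(bx>-205)&(bx<-76)&(abs(by)<70)&(h>25)&(h<95)
    q=np.c_[bx[m],by[m],h[m]]
    print(cam,len(q),'lo',np.percentile(q,1,0).round(1),'hi',np.percentile(q,99,0).round(1))
    r=q[(q[:,2]>72)&(q[:,0]>-190)]; print('rim y',np.percentile(r[:,1],[1,99]).round(1), cv2.minAreaRect(q[:,:2].astype(np.float32)))
    fl=q[(q[:,2]<45)]; print('floor z',np.median(fl[:,2]), 'slope x',np.polyfit(fl[:,0],fl[:,2],1).round(3))
    b=(d>0)&(abs(bx)<85)&(abs(by)<70)&(h>143)&(h<156); qq=np.c_[bx[b],by[b]].astype(np.float32); print('bin',cv2.minAreaRect(qq))
save('pre',cv2.resize(np.load('top3.npz')['im'][120:240,110:270],None,fx=5,fy=5,interpolation=cv2.INTER_CUBIC))
"
```

```text
clock: 7.05
tcp_pos: [407.8, 254.4, 97.5]
eef_rot: [[0.994, 0.106, -0.002], [0.106, -0.994, -0.003], [-0.003, 0.003, -1.0]]
contact_force: [-0.2, 0.4, -0.8]
gripper_width: 0.272
finger_force: 59.9
t 7.1 tcp [408.3 255.   98.7] yaw_y -83.89 z [-0.001 -0.002 -1.   ] y [ 0.106 -0.994  0.001] q [ 0.97  0.17 -0.58  0.   -0.83  0.71] F [ 1.  -0.7 -0.3] w 0.27 ff 59.9
top 739 lo [-194.4  -45.7   31.4] hi [-90.1  44.1  83.3]
rim y [-45.5  44.8] ((-142.6504669189453, -0.6940116882324219), (90.50691986083984, 109.35881042480469), 88.96240997314453)
floor z 36.94617832535442 slope x [-1.1000e-02  3.5647e+01]
bin ((1.172576904296875, 0.43283843994140625), (113.91386413574219, 141.99456787109375), 89.87835693359375)
scene 1020 lo [-201.3  -45.4   35. ] hi [-92.7  45.4  85.4]
rim y [-46.   45.1] ((-147.2450714111328, -0.7652320861816406), (114.02127075195312, 93.85762786865234), 0.023632610216736794)
floor z 39.913911588149304 slope x [-1.5000e-02  3.7571e+01]
bin ((-1.0936660766601562, -0.7295074462890625), (143.69961547851562, 115.07706451416016), 0.19834360480308533)
```

View pics/pre.png

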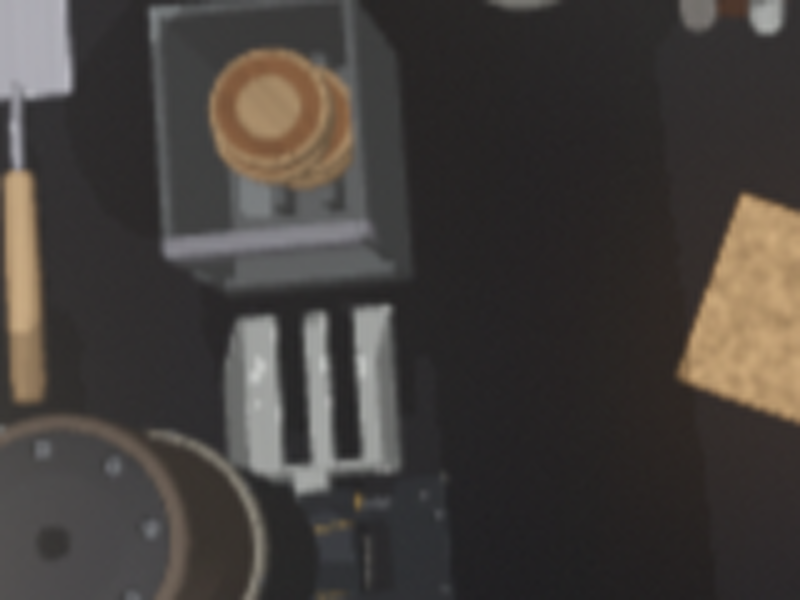

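The top view shows the mouth lined up with the bin, the slots at (293,390) and (342,390) facing the ribs at (285,200) and (333,195). The lateral error is about 0.5 mm, and the tip is 91.5 mm ahead of the bin's centre. I'll insert it slowly.

```bash
python3 -m inch '[{"translation":[0.005,0.0011,0.0005],"dr":[0,0,0]},{"translation":[0.00994,0.00106,0],"dr":[0,0,0]},{"translation":[0.00994,0.00106,0],"dr":[0,0,0]},{"translation":[0.00994,0.00106,0],"dr":[0,0,0]},{"translation":[0.00994,0.00106,0],"dr":[0,0,0]},{"translation":[0.00994,0.00106,0],"dr":[0,0,0]},{"translation":[0.00994,0.00106,0],"dr":[0,0,0]},{"translation":[0.00994,0.00106,0],"dr":[0,0,0]},{"translation":[0.00994,0.00106,0],"dr":[0,0,0]}]' 1 60;  python3 -m inch '[{"translation":[0.00994,0.00106,0],"dr":[0,0,0]},{"translation":[0.00994,0.00106,0],"dr":[0,0,0]},{"translation":[0.00994,0.00106,0],"dr":[0,0,0]},{"translation":[0.00994,0.00106,0],"dr":[0,0,0]}]' 1 60
```

```text
clock: 8.32
tcp_pos: [493.5, 264.4, 99.5]
eef_rot: [[0.994, 0.106, -0.0], [0.106, -0.994, -0.0], [-0.0, 0.0, -1.0]]
contact_force: [-0.2, 0.2, -1.2]
gripper_width: 0.268
finger_force: 59.9
clock: 8.82
tcp_pos: [533.2, 268.7, 99.5]
eef_rot: [[0.994, 0.106, -0.0], [0.106, -0.994, -0.0], [-0.0, 0.0, -1.0]]
contact_force: [-0.4, -0.2, -1.1]
gripper_width: 0.271
finger_force: 59.9
```

```bash
python3 -m inch '[{"translation":[0.00895,0.00095,0],"dr":[0,0,0]},{"translation":[0.00895,0.00095,0],"dr":[0,0,0]},{"translation":[0.006,0.0006,0],"dr":[0,0,0]},{"translation":[0.0025,0.0003,0],"dr":[0,0,0]},{"translation":[0,0,0],"dr":[0,0,0]}]' 1 60; python3 -c "
from h import *
st()
ex=np.array([.9943,.1063]); ey=np.array([-.1063,.9943]); c=np.array([652.7,281])
for cam in ('top','scene'):
    im,d=optics.read_camera(cam); P=cloud(cam,d)
    bx=(P[...,:2]-c)@ex; by=(P[...,:2]-c)@ey; h=P[...,2]
    a=im.astype(int); org=(a[...,0]-a[...,2]>30)
    m=(d>0)&(abs(bx)<62)&(abs(by)<48)&(h>40)&(h<140)&org
    q=np.c_[bx[m],by[m],h[m]]
    for l in range(6):
        r=q[abs(q[:,2]-(40+13*l+6.5))<6.5]
        if len(r)>5: print(cam,l,len(r),np.percentile(r,[1,99],axis=0).round(1).tolist())
    save('in_'+cam,cv2.resize(im[110:230,120:280] if cam=='top' else im[225:345,205:365],None,fx=4,fy=4,interpolation=cv2.INTER_CUBIC))
A=cv2.imread('pics/in_top.png')[:,:400];B=cv2.imread('pics/in_scene.png')[:,:400];cv2.imwrite('pics/in.png',np.hstack([A,B]))
"
```

```text
clock: 9.45
tcp_pos: [558.9, 271.4, 99.5]
eef_rot: [[0.994, 0.106, -0.0], [0.106, -0.994, -0.0], [-0.0, 0.0, -1.0]]
contact_force: [-0.3, 0.2, -1.2]
gripper_width: 0.272
finger_force: 59.9
t 9.45 tcp [558.9 271.4  99.5] yaw_y -83.89 z [-0. -0. -1.] y [ 0.106 -0.994  0.   ] q [ 0.77  0.38 -0.27 -0.   -0.92  0.91] F [-0.3  0.2 -1.2] w 0.272 ff 59.9
top 0 13 [[-15.2, -29.0, 44.8], [-4.6, 8.9, 52.8]]
top 1 46 [[-15.4, -34.6, 53.7], [49.6, 3.1, 65.8]]
top 2 38 [[-16.3, -35.4, 66.3], [44.4, 2.8, 76.5]]
top 3 26 [[-19.6, -27.9, 80.3], [8.8, 14.3, 92.0]]
top 4 26 [[-19.3, -32.5, 92.1], [22.9, 11.0, 102.6]]
top 5 174 [[-16.5, -32.6, 108.2], [44.1, 29.1, 118.0]]
scene 4 27 [[-17.7, -20.3, 92.3], [47.1, 29.9, 105.0]]
scene 5 152 [[-12.0, -30.6, 105.1], [48.9, 33.3, 117.9]]
```

View pics/in.png

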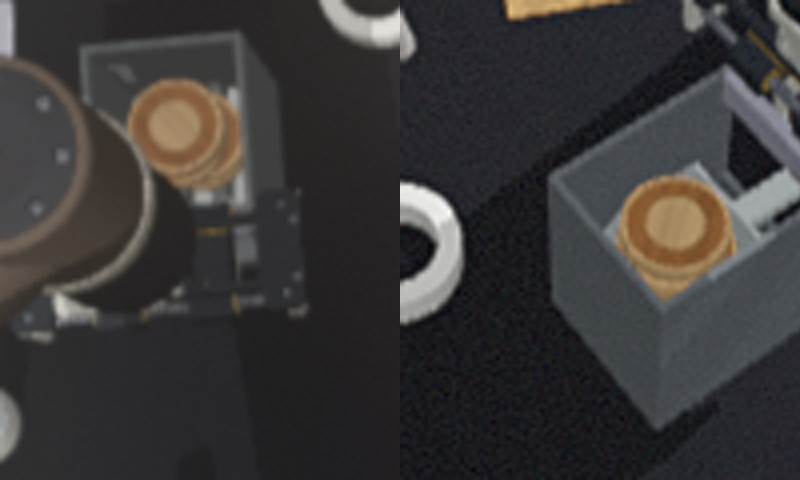

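The scoop slid in without contact and all six slices stand above its floor. I'll lift by 40 mm so the rim comes to z≈121.

```bash
python3 -m inch '[{"translation":[0,0,0.003],"dr":[0,0,0]},{"translation":[0,0,0.005],"dr":[0,0,0]},{"translation":[0,0,0.005],"dr":[0,0,0]},{"translation":[0,0,0.005],"dr":[0,0,0]},{"translation":[0,0,0.005],"dr":[0,0,0]},{"translation":[0,0,0.005],"dr":[0,0,0]},{"translation":[0,0,0.005],"dr":[0,0,0]},{"translation":[0,0,0.005],"dr":[0,0,0]},{"translation":[0,0,0.002],"dr":[0,0,0]},{"translation":[0,0,0],"dr":[0,0,0]},{"translation":[0,0,0],"dr":[0,0,0]}]' 1 60; python3 -c "
from h import *
st()
ex=np.array([.9943,.1063]); ey=np.array([-.1063,.9943]); c=np.array([652.7,281])
for cam in ('top','scene'):
    im,d=optics.read_camera(cam); P=cloud(cam,d)
    bx=(P[...,:2]-c)@ex; by=(P[...,:2]-c)@ey; h=P[...,2]
    a=im.astype(int); org=(a[...,0]-a[...,2]>30)
    m=(d>0)&(abs(bx)<62)&(abs(by)<49)&(h>70)&(h<165)
    o=np.c_[bx[m&org],by[m&org],h[m&org]]; t=o[o[:,2]>149]; print(cam,'pile',np.percentile(t,[1,99],axis=0).round(1).tolist(),np.median(t[:,2]), 'tilt',np.linalg.lstsq(np.c_[t[:,:2],np.ones(len(t))],t[:,2],rcond=None)[0].round(3))
    g=np.c_[bx[m&~org],by[m&~org],h[m&~org]]; g=g[(abs(abs(g[:,1])-43)<4)]; print('rim', [ (x0,np.percentile(g[abs(g[:,0]-x0)<5][:,2],95).round(1)) for x0 in range(-50,60,10) if (abs(g[:,0]-x0)<5).sum()>3])
    fl=np.c_[bx[m&~org],by[m&~org],h[m&~org]]; fl=fl[(fl[:,2]<84)]; print('floor',len(fl),[(x0,np.median(fl[abs(fl[:,0]-x0)<8][:,2]).round(1)) for x0 in range(-30,62,15) if (abs(fl[:,0]-x0)<8).sum()>3])
"
```

```text
clock: 10.92
tcp_pos: [558.8, 271.3, 139.3]
eef_rot: [[0.994, 0.106, -0.0], [0.106, -0.994, -0.0], [-0.0, 0.0, -1.0]]
contact_force: [-0.3, 0.7, -2.9]
gripper_width: 0.273
finger_force: 59.9
t 10.93 tcp [558.8 271.3 139.3] yaw_y -83.89 z [-0. -0. -1.] y [ 0.106 -0.994  0.   ] q [ 0.77  0.34 -0.23 -0.   -1.    0.91] F [-0.3  0.7 -2.9] w 0.273 ff 59.9
top pile [[-15.2, -32.1, 150.4], [48.6, 30.7, 161.5]] 155.7887722427914 tilt [2.00000e-03 5.00000e-03 1.55796e+02]
rim [(-30, np.float64(120.0)), (-20, np.float64(122.6)), (-10, np.float64(122.0)), (10, np.float64(125.5)), (30, np.float64(120.7))]
floor 68 [(-30, np.float64(78.6)), (-15, np.float64(78.3)), (0, np.float64(77.7)), (45, np.float64(77.5)), (60, np.float64(77.0))]
scene pile [[-14.6, -30.9, 150.2], [48.6, 32.9, 162.0]] 157.16644913431372 tilt [-2.30000e-02 -1.40000e-02  1.57508e+02]
rim [(-40, np.float64(122.4)), (-30, np.float64(121.8)), (30, np.float64(117.2)), (40, np.float64(105.3))]
floor 11 [(-30, np.float64(79.3)), (30, np.float64(79.2))]
```

Load confirmed: about 1.7 N added and the pile top at 155.8, so six slices, with the rim near 121. Now I'll draw it out slowly under the bar.

```bash
python3 -m inch '[{"translation":[-0.003,-0.0003,0],"dr":[0,0,0]},{"translation":[-0.006,-0.00064,0],"dr":[0,0,0]},{"translation":[-0.006,-0.00064,0],"dr":[0,0,0]},{"translation":[-0.006,-0.00064,0],"dr":[0,0,0]},{"translation":[-0.006,-0.00064,0],"dr":[0,0,0]},{"translation":[-0.006,-0.00064,0],"dr":[0,0,0]},{"translation":[-0.006,-0.00064,0],"dr":[0,0,0]},{"translation":[-0.006,-0.00064,0],"dr":[0,0,0]},{"translation":[-0.006,-0.00064,0],"dr":[0,0,0]},{"translation":[-0.006,-0.00064,0],"dr":[0,0,0]},{"translation":[-0.006,-0.00064,0],"dr":[0,0,0]}]' 1 60; python3 -c "
from h import *
st()
im,d=optics.read_camera('scene')
save('draw',cv2.resize(im[200:345,205:400],None,fx=4,fy=4,interpolation=cv2.INTER_CUBIC))
"
```

```text
clock: 12.4
tcp_pos: [495.6, 264.7, 139.6]
eef_rot: [[0.994, 0.106, 0.0], [0.106, -0.994, 0.0], [0.0, -0.0, -1.0]]
contact_force: [0.1, 0.1, -2.6]
gripper_width: 0.268
finger_force: 59.9
t 12.4 tcp [495.6 264.7 139.6] yaw_y -83.89 z [ 0.  0. -1.] y [ 0.106 -0.994 -0.   ] q [ 0.84  0.25 -0.36  0.   -0.96  0.84] F [ 0.1  0.1 -2.6] w 0.268 ff 59.9
```

View pics/draw.png

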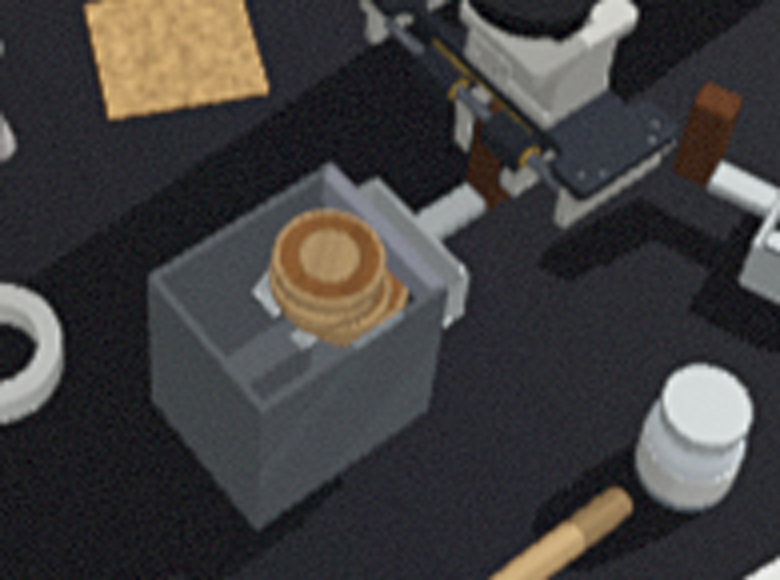

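The bar is holding the upper slices (330,260) while the lower ones pass beneath it with the pan. I'll continue.

```bash
python3 -m inch '[{"translation":[-0.005,-0.00053,0],"dr":[0,0,0]},{"translation":[-0.005,-0.00053,0],"dr":[0,0,0]},{"translation":[-0.005,-0.00053,0],"dr":[0,0,0]},{"translation":[-0.005,-0.00053,0],"dr":[0,0,0]},{"translation":[-0.005,-0.00053,0],"dr":[0,0,0]},{"translation":[-0.005,-0.00053,0],"dr":[0,0,0]},{"translation":[-0.005,-0.00053,0],"dr":[0,0,0]},{"translation":[-0.005,-0.00053,0],"dr":[0,0,0]},{"translation":[-0.005,-0.00053,0],"dr":[0,0,0]},{"translation":[-0.005,-0.00053,0],"dr":[0,0,0]},{"translation":[-0.005,-0.00053,0],"dr":[0,0,0]},{"translation":[-0.005,-0.00053,0],"dr":[0,0,0]}]' 1 60;  python3 -m inch '[{"translation":[-0.005,-0.00053,0],"dr":[0,0,0]},{"translation":[-0.006,-0.00064,0],"dr":[0,0,0]},{"translation":[-0.006,-0.00064,0],"dr":[0,0,0]},{"translation":[-0.006,-0.00064,0],"dr":[0,0,0]},{"translation":[-0.004,-0.00043,0],"dr":[0,0,0]},{"translation":[0,0,0],"dr":[0,0,0]}]' 1 60;python3 -c "
from h import *
st()
for cam in ('top','scene'):
    im,d=optics.read_camera(cam); P=cloud(cam,d); np.savez(cam+'4',im=im,P=P,d=d)
im=np.load('top4.npz')['im'];jm=np.load('scene4.npz')['im']
cv2.imwrite('pics/out.png',np.hstack([cv2.resize(a,(400,400),interpolation=cv2.INTER_CUBIC)[...,::-1] for a in (im[120:250,120:250],jm[200:340,250:390])]))
"
```

```text
clock: 13.95
tcp_pos: [435.6, 258.3, 139.6]
eef_rot: [[0.994, 0.106, 0.0], [0.106, -0.994, 0.0], [0.0, -0.0, -1.0]]
contact_force: [-0.1, 0.6, -1.5]
gripper_width: 0.272
finger_force: 59.9
clock: 14.7
tcp_pos: [408.7, 255.5, 139.7]
eef_rot: [[0.994, 0.107, 0.0], [0.107, -0.994, 0.0], [0.0, -0.0, -1.0]]
contact_force: [0.5, -0.5, -2.2]
gripper_width: 0.27
finger_force: 59.9
t 14.7 tcp [408.7 255.5 139.7] yaw_y -83.86 z [ 0.  0. -1.] y [ 0.107 -0.994 -0.   ] q [ 0.97  0.12 -0.53  0.   -0.93  0.71] F [ 0.5 -0.5 -2.2] w 0.27 ff 59.9
```

View pics/out.png

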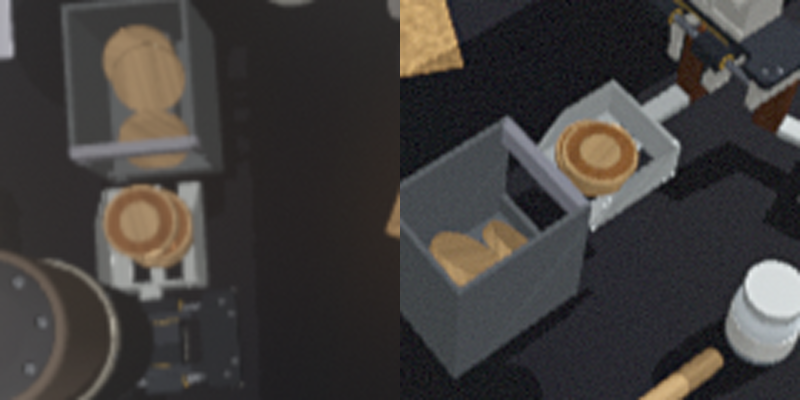

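Out cleanly: three slices are in the pan (135,225 top view, 600,155 scene) and three have fallen back into the bin. I'll tip the nose up 12° for the carry, raise it, and go to the tub.

```bash
python3 -m inch '[{"translation":[0,0,0.01],"dr":[0.43,-3.98,0]},{"translation":[0,0,0.01],"dr":[0.43,-3.98,0]},{"translation":[0,0,0.01],"dr":[0.43,-3.98,0]},{"translation":[0,-0.008,0],"dr":[0,0,-2]},{"translation":[0,-0.016,0],"dr":[0,0,-2]},{"translation":[0,-0.025,0],"dr":[0,0,-2]},{"translation":[0,-0.025,0],"dr":[0,0,-2]},{"translation":[0,-0.025,0],"dr":[0,0,-2]},{"translation":[0.006,-0.025,0],"dr":[0,0,-2]},{"translation":[0.006,-0.025,0],"dr":[0,0,-2]},{"translation":[0.006,-0.025,0],"dr":[0,0,-2]},{"translation":[0.006,-0.025,0],"dr":[0,0,-2]}]' 1 60;  python3 -m inch '[{"translation":[0.006,-0.025,0],"dr":[0,0,-0.9]},{"translation":[0.006,-0.025,0],"dr":[0,0,-0.9]},{"translation":[0.006,-0.025,0],"dr":[0,0,-0.9]},{"translation":[0.006,-0.025,0],"dr":[0,0,-0.9]},{"translation":[0.006,-0.025,0],"dr":[0,0,-0.9]},{"translation":[0.006,-0.025,0],"dr":[0,0,-0.9]},{"translation":[0.006,-0.025,0],"dr":[0,0,-0.9]},{"translation":[0.006,-0.025,0],"dr":[0,0,-0.9]},{"translation":[0.006,-0.025,0],"dr":[0,0,-0.9]},{"translation":[0.006,-0.02,0],"dr":[0,0,-0.9]},{"translation":[0.006,-0.014,0],"dr":[0,0,-0.9]},{"translation":[0.004,-0.008,0],"dr":[0,0,-0.9]}]' 1 60; python3 -c "
from h import *
o=st()
R=np.array(o['eef_rot']); p=np.array(o['tcp_pos'])
# scoop frame in tool: scoop x = tool x, y = -tool y, z = -tool z ; origin 104 ahead, 64.6 below TCP
f=lambda x,z: p+R@np.array([x+104,0,-(z-64.6)])
print('tip',f(52,0).round(1),'origin',f(0,0).round(1),'x axis',R[:,0].round(3))
for cam in ('top',):
    im,d=optics.read_camera(cam); P=cloud(cam,d); x,y,h=[P[...,i] for i in range(3)]
    t=P[(d>0)&(x>520)&(x<740)&(y>-375)&(y<-150)&(h>70)&(h<80)]; print(len(t),np.percentile(t,[1,99],axis=0).round())
save('overtub',cv2.resize(im[130:260,230:430],None,fx=3.8,fy=3.8,interpolation=cv2.INTER_CUBIC))
"
```

```text
clock: 16.3
tcp_pos: [432.8, 54.4, 169.6]
eef_rot: [[0.957, -0.209, 0.204], [-0.204, -0.978, -0.043], [0.208, -0.0, -0.978]]
contact_force: [0.0, 0.8, -1.3]
gripper_width: 0.269
finger_force: 59.9
clock: 17.8
tcp_pos: [502.7, -211.7, 169.5]
eef_rot: [[0.902, -0.388, 0.192], [-0.38, -0.922, -0.081], [0.208, -0.0, -0.978]]
contact_force: [0.1, 0.0, -1.4]
gripper_width: 0.271
finger_force: 59.9
t 17.8 tcp [ 502.7 -211.7  169.5] yaw_y -112.83 z [ 0.192 -0.081 -0.978] y [-0.388 -0.922 -0.   ] q [ 0.02  0.07 -0.58  0.13 -0.74  1.07] F [ 0.1  0.  -1.4] w 0.271 ff 59.9
tip [ 655.7 -276.1  138.7] origin [ 608.8 -256.4  127.9] x axis [ 0.902 -0.38   0.208]
255 [[ 541. -356.   70.]
 [ 720. -171.   80.]]
```

View pics/overtub.png

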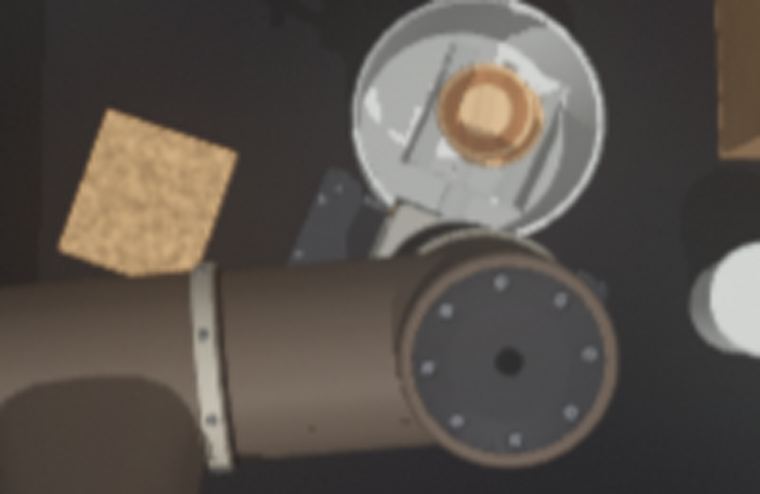

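The pan hangs over the tub with the three stacked slices at (490,108), and the tub is unmoved. I'll tilt about the tip, holding the tip about 30 mm short of the tub's centre and 95 mm high.

```bash
python3 -m inch '[{"translation":[-0.0118,0.005,-0.0025],"dr":[1.16,2.77,0]},{"translation":[-0.0118,0.005,-0.0025],"dr":[1.16,2.77,0]},{"translation":[-0.0118,0.005,-0.0025],"dr":[1.16,2.77,0]},{"translation":[-0.0118,0.005,-0.0025],"dr":[1.16,2.77,0]}]' 1 60; python3 -m inch '[{"translation":[0.0063,-0.0026,0.013],"dr":[1.94,4.61,0]},{"translation":[0.0063,-0.0026,0.013],"dr":[1.94,4.61,0]},{"translation":[0.0083,-0.0035,0.0117],"dr":[1.94,4.61,0]},{"translation":[0.0083,-0.0035,0.0117],"dr":[1.94,4.61,0]},{"translation":[0.01,-0.0042,0.0099],"dr":[1.94,4.61,0]},{"translation":[0.01,-0.0042,0.0099],"dr":[1.94,4.61,0]},{"translation":[0.0114,-0.0048,0.008],"dr":[1.94,4.61,0]},{"translation":[0.0114,-0.0048,0.008],"dr":[1.94,4.61,0]},{"translation":[0,0,0],"dr":[0,0,0]},{"translation":[0,0,0],"dr":[0,0,0]},{"translation":[0,0,0],"dr":[0,0,0]},{"translation":[0,0,0],"dr":[0,0,0]}]' 1 60; python3 -c "
from h import *
o=st()
R=np.array(o['eef_rot']); p=np.array(o['tcp_pos'])
print('tip',(p+R@np.array([156,0,64.6])).round(1))
im,d=optics.read_camera('scene'); jm,_=optics.read_camera('top')
cv2.imwrite('pics/pour.png',np.hstack([cv2.resize(a,(400,400),interpolation=cv2.INTER_CUBIC)[...,::-1] for a in (im[70:220,120:270],jm[100:230,290:420])]))
"
```

```text
clock: 18.35
tcp_pos: [455.4, -190.0, 159.7]
eef_rot: [[0.923, -0.385, -0.001], [-0.385, -0.923, 0.001], [-0.001, -0.0, -1.0]]
contact_force: [0.3, -0.1, -2.4]
gripper_width: 0.269
finger_force: 59.9
clock: 19.85
tcp_pos: [527.5, -220.6, 245.8]
eef_rot: [[0.708, -0.386, -0.591], [-0.295, -0.922, 0.249], [-0.641, -0.002, -0.767]]
contact_force: [0.6, -0.0, -1.6]
gripper_width: 0.269
finger_force: 59.9
t 19.85 tcp [ 527.5 -220.6  245.8] yaw_y -112.72 z [-0.591  0.249 -0.767] y [-0.386 -0.922 -0.002] q [-0.16  0.63  0.36 -0.16 -1.99  1.32] F [ 0.6 -0.  -1.6] w 0.269 ff 59.9
tip [ 599.8 -250.5   96.2]
```

View pics/pour.png

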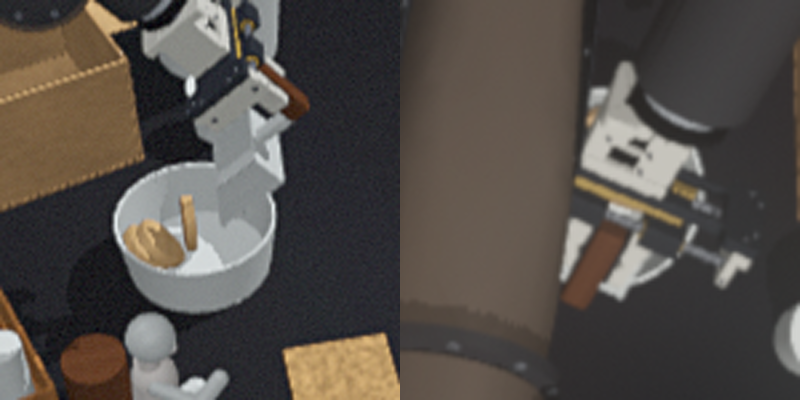

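The slices are in the tub, two at (150,243) and one on edge at (188,222), and the pan is empty. I'll rise, level the scoop and return over the mat.

```bash
python3 -m inch '[{"translation":[0,0,0.015],"dr":[0,0,0]},{"translation":[0,0,0.015],"dr":[0,0,0]},{"translation":[0,0,0.015],"dr":[0,0,0]},{"translation":[0,0,0.015],"dr":[0,0,0]},{"translation":[0,0,0],"dr":[-3.87,-9.22,0]},{"translation":[0,0,0],"dr":[-3.87,-9.22,0]},{"translation":[0,0,0],"dr":[-3.87,-9.22,0]},{"translation":[0,0,0],"dr":[-3.87,-9.22,0]}]' 1 60; python3 -m inch '[{"translation":[-0.0087,0.0411,0],"dr":[0,0,0]},{"translation":[-0.0087,0.0411,0],"dr":[0,0,0]},{"translation":[-0.0087,0.0411,0],"dr":[0,0,0]},{"translation":[-0.0087,0.0411,0],"dr":[0,0,0]},{"translation":[-0.0087,0.0411,0],"dr":[0,0,0]},{"translation":[-0.009,0.0411,0],"dr":[0,0,0]},{"translation":[0,0,-0.0465],"dr":[0,0,0]},{"translation":[0,0,-0.0465],"dr":[0,0,0]},{"translation":[0,0,-0.0465],"dr":[0,0,0]},{"translation":[0,0,-0.0465],"dr":[0,0,0]},{"translation":[0,0,0],"dr":[0,0,0]},{"translation":[0,0,0],"dr":[0,0,0]}]' 1 60
cat > m.py <<'E'
from h import *
st()
for cam in ('top','scene'):
    im,d=optics.read_camera(cam); P=cloud(cam,d); a=im.astype(int); np.savez(cam+'5',im=im,P=P)
    x,y,h=[P[...,i] for i in range(3)]
    u=np.array([.923,-.386]); v=np.array([.386,.923]); c=np.array([570,-13.3])
    X=(P[...,:2]-c)@u; Y=(P[...,:2]-c)@v
    z0=arm.get_obs()['tcp_pos'][2]-64.6 if not __import__('sys').argv[1:] else 4
    m=(d>0)&(X>-47)&(X<70)&(abs(Y)<60)&(h>z0-1.5)&(h<z0+60)&(a[...,0]-a[...,2]<25)
    q=np.c_[X[m],Y[m],h[m]]; print(cam,'pan rel mat',len(q),np.percentile(q,[1,99],axis=0).round(1).tolist())
    fl=q[(q[:,2]<z0+8)]; print('floor',np.linalg.lstsq(np.c_[fl[:,:2],np.ones(len(fl))],fl[:,2],rcond=None)[0].round(3),'z0',round(z0,1))
    o=(d>0)&(x>530)&(x<720)&(y>-355)&(y<-170)&(a[...,0]-a[...,2]>30); print('wood in tub px',o.sum(),np.percentile(P[o],[1,99],axis=0).round().tolist())
E
python3 m.py
```

```text
clock: 20.95
tcp_pos: [528.2, -220.9, 306.5]
eef_rot: [[0.923, -0.385, 0.007], [-0.385, -0.923, -0.001], [0.007, -0.002, -1.0]]
contact_force: [0.1, 0.7, -1.2]
gripper_width: 0.271
finger_force: 59.9
clock: 22.45
tcp_pos: [476.5, 26.2, 120.7]
eef_rot: [[0.923, -0.385, 0.002], [-0.385, -0.923, 0.001], [0.001, -0.002, -1.0]]
contact_force: [-0.4, 0.4, -0.3]
gripper_width: 0.267
finger_force: 59.9
t 22.45 tcp [476.5  26.2 120.7] yaw_y -112.65 z [ 0.002  0.001 -1.   ] y [-0.385 -0.923 -0.002] q [ 0.47  0.13 -0.56 -0.   -0.88  0.71] F [-0.4  0.4 -0.3] w 0.267 ff 59.9
top pan rel mat 360 [[-42.3, -44.3, 55.2], [53.9, 44.1, 105.6]]
floor [-1.1000e-02  6.0000e-03  5.9487e+01] z0 56.5
wood in tub px 671 [[610.0, -333.0, 13.0], [707.0, -250.0, 73.0]]
scene pan rel mat 933 [[-43.1, -47.3, 56.9], [52.3, 47.1, 107.3]]
floor [2.0000e-03 7.0000e-03 6.1079e+01] z0 56.5
wood in tub px 376 [[616.0, -325.0, 20.0], [708.0, -247.0, 76.0]]
```

```bash
python3 -m inch '[{"translation":[-0.0012,0.0002,-0.02],"dr":[0,0,0]},{"translation":[0,0,-0.02],"dr":[0,0,0]},{"translation":[0,0,-0.006],"dr":[0,0,0]},{"translation":[0,0,-0.003],"dr":[0,0,0]},{"translation":[0,0,-0.001],"dr":[0,0,0]},{"translation":[0,0,0],"dr":[0,0,0]}]' 1 60; python3 -m inch '[{"translation":[0,0,-0.0005],"dr":[0,0,0]},{"translation":[0,0,-0.0005],"dr":[0,0,0]},{"translation":[0,0,0],"dr":[0,0,0]}]' 1 60
```

```text
clock: 23.3
tcp_pos: [474.4, 26.2, 69.3]
eef_rot: [[0.923, -0.385, 0.001], [-0.385, -0.923, 0.001], [0.0, -0.002, -1.0]]
contact_force: [0.7, 0.0, -2.2]
gripper_width: 0.271
finger_force: 59.9
clock: 23.68
tcp_pos: [474.3, 26.2, 68.5]
eef_rot: [[0.923, -0.385, 0.001], [-0.385, -0.923, 0.001], [0.0, -0.001, -1.0]]
contact_force: [-3.4, 1.0, 7.0]
gripper_width: 0.271
finger_force: 59.9
```

Contact with the mat is about 8 N. I'll release and rise straight up.

```bash
python3 -m inch '[{"translation":[0,0,0],"dr":[0,0,0]},{"translation":[0,0,0],"dr":[0,0,0]},{"translation":[0,0,0],"dr":[0,0,0]},{"translation":[0,0,0],"dr":[0,0,0]},{"translation":[0,0,0],"dr":[0,0,0]},{"translation":[0,0,0.02],"dr":[0,0,0]},{"translation":[0,0,0.04],"dr":[0,0,0]},{"translation":[0,0,0.05],"dr":[0,0,0]},{"translation":[-0.01,0,0.05],"dr":[0,0,0]},{"translation":[-0.02,0,0.03],"dr":[0,0,0]},{"translation":[0,0,0],"dr":[0,0,0]}]' -1; python3 m.py x; python3 -c "
from h import *
im=np.load('top5.npz')['im'];P=np.load('top5.npz')['P'];q=P[(P[...,0]>440)&(P[...,0]<520)&(abs(P[...,1]-20)<50)&(P[...,2]>105)&(P[...,2]<125)]
print('handle',len(q),q.mean(0) if len(q) else '')
for n in ('tub','pot','jar','tape','log'): 
    r=optics.trace('top',n); print(n,[np.round(k['centre']).tolist() for k in r[:2]])
save('final',cv2.resize(np.load('scene5.npz')['im'][60:345,100:420],None,fx=2.1,fy=2.1,interpolation=cv2.INTER_CUBIC))"
```

```text
clock: 25.05
tcp_pos: [444.4, 26.4, 260.5]
eef_rot: [[0.923, -0.385, 0.005], [-0.385, -0.923, 0.003], [0.003, -0.005, -1.0]]
contact_force: [0.2, -0.6, -0.6]
gripper_width: 1.003
finger_force: 0.0
t 25.05 tcp [444.4  26.4 260.5] yaw_y -112.64 z [ 0.005  0.003 -1.   ] y [-0.385 -0.923 -0.005] q [ 0.5  -0.06 -0.41 -0.   -1.21  0.67] F [ 0.2 -0.6 -0.6] w 1.003 ff 0.0
top pan rel mat 388 [[-44.3, -56.7, 2.6], [68.3, 51.5, 54.1]]
floor [-1.900e-02  6.000e-03  7.008e+00] z0 4
wood in tub px 672 [[610.0, -332.0, 14.0], [707.0, -249.0, 73.0]]
scene pan rel mat 970 [[-44.7, -48.7, 2.9], [68.3, 58.0, 54.4]]
floor [-0.026 -0.015  7.796] z0 4
wood in tub px 375 [[617.0, -324.0, 19.0], [708.0, -246.0, 76.0]]
handle 0 
tub [[348.0, 164.0]]
pot [[429.0, 210.0]]
jar [[109.0, 215.0], [256.0, 103.0]]
tape [[212.0, 114.0], [274.0, 178.0]]
log [[308.0, 100.0]]
```

View pics/final.png

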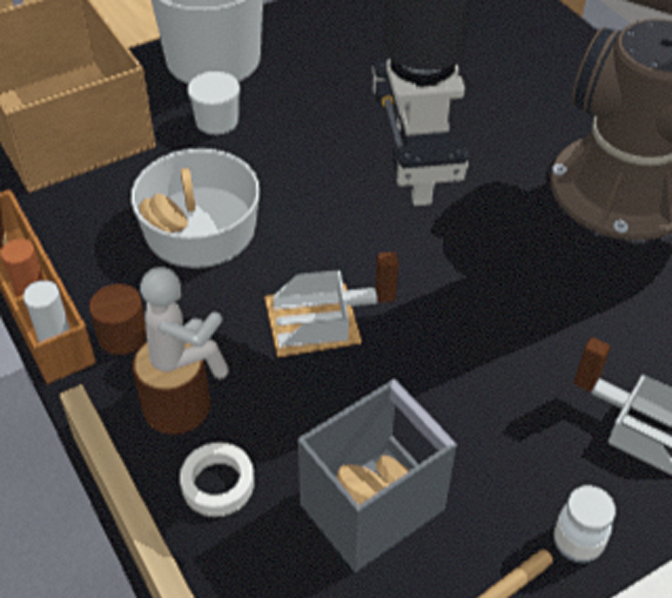

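Scoop upright on its mat, three slices in the tub, three in the bin, and the other things look unchanged. One last check that the tub has not moved.

Run:
```python
from h import *
for cam in ("top","scene"):
    P=np.load(cam+"5.npz")["P"]; x,y,h=[P[...,i] for i in range(3)]
    t=P[(x>520)&(x<740)&(y>-375)&(y<-150)&(h>70)&(h<82)]
    A=np.c_[2*t[:,:2],np.ones(len(t))]; r=np.linalg.lstsq(A,(t[:,:2]**2).sum(1),rcond=None)[0]; print("tub",r[:2].round(1))
    k=P[(x>440)&(x<520)&(abs(y-20)<50)&(h>106)&(h<124)]; print("handle",len(k), k.mean(0).round(1) if len(k) else "")
print(arm.job_done())
```

```text
tub [ 628.3 -260.4]
handle 0 
tub [ 626.9 -261. ]
handle 88 [476.4  29.4 117.1]
the job is handed in; nothing more can be done
None
```

The job is handed in at about 25 s: the last camera views show three slices in the tub and three in the bin. The scoop is upright on the middle of its mat, the tub measured within about 2.5 mm of its start (camera accuracy is about 2 mm), and nothing else is seen to have moved.

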